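Check weight onto the bench scale with tongs

TASK

At the sale hall's weighing table, pick up the sprung tongs, squeeze them on the brass check weight, lift it off the board and set it down upright, without dropping it, in the middle of the scale's pan. Then lay the tongs back down flat on the bare table and let go. Handle the weight only with the tongs' jaws (the gripper's fingers must not touch any weight), and leave the other two weights and the teacup where they are.

Things in the scene. Friction and masses are not known exactly. Their poses are not given: they have to be found in the camera images.
- tongs_grip (a point): centre between the two blue thumb pads of steel sprung tongs lying on the table, 22 mm above their underside; x points along the tongs to the jaws, z up. Tongs 195 mm long, 95 g, balanced within 10 mm of this point. Pads 40 mm long (x), 28 mm tall (14 mm below to 14 mm above this point), squeezed along y from above. Width over the pads 56 mm at rest (open), 32 mm with a weight in the jaws.
- tongs_barrel (a point): on the axis of the tongs' upright hinge barrel (22 mm across, 37 mm tall with its blue cap), 85 mm behind (-x) tongs_grip, 22 mm above the underside. A spring holds the arms open: each pad takes about 5 N as they start to close, 8 N on a weight. With the pads squeezed to about 50 mm wide the tongs can be carried, still open.
- tongs_jaws (a point): midway between the tongs' jaws, 85 mm ahead (+x) of tongs_grip, 14 mm above the underside; same axes. Jaws: steel plates from 14 mm below to 14 mm above this point, 28 mm long along x, bent to a shallow V that centres a weight. Gap 64 mm at rest, about 52 mm with the pads squeezed to 50 mm, 24 mm on a weight; over their outsides about 84 mm at rest, 72 mm carried open.
- tongs_left (a joint): closing angle of each tong arm: 0 rad at rest (open), about 0.035 with the pads squeezed to 50 mm, 0.14 with a weight in the jaws, 0.19 shut; both arms move alike
- brass_mid (a point): the brass (yellow metal) check weight, 100 g, to be moved: an upright cylinder 24 mm across and 22 mm tall, with a 16 mm wide knob on a short neck above it, 32 mm tall in all; the point lies on its axis half-way up, 16 mm above its underside; z up
- iron_mid (a point): dark iron check weight of the same shape and size, a bystander; same point
- white_mid (a point): white ceramic check weight of the same shape and size, a bystander; same point
- pan (a point): centre of the top of the square aluminium pan (110 mm x 110 mm, top 42 mm above the table) of the grey bench scale, which is fixed; its housing (145 mm x 130 mm, 32 mm tall) sticks out 30 mm under the pan on the robot's side, -x; z up
- board: fixed dark wooden board with green felt on which the three weights stand in a row along its y axis, 85 mm apart; 90 mm (x) x 220 mm (y), 12 mm tall; origin in the centre of its underside, z up
- teacup: white ceramic teacup, 60 mm across, 55 mm tall, a bystander beyond and between the board and the scale; origin at the centre of its underside
Things that resemble listed ones, but are neither listed nor needed, are in the scene too. Of the things shaped like the part that bears brass_mid, the brass one is meant.

How it is judged:
By the outcome, as a careful person would: the job done as asked, in the order asked, and still so for the second after the job is handed in, with the robot touching nothing.
It also fails if it takes over 58 s, if anything falls off the work surface, if the arm or the gripper's body presses on something with over 40 N, if the wrist force passes 120 N, or if a joint passes its speed limit or range.

ROBOT

A 6-joint arm with a two-finger parallel gripper is mounted at the origin on the work surface. World frame = base frame: x ahead of the robot, y to its left, z up, the work surface at z = 0. Lengths are in m, angles in degrees, forces in N, time in s.
With the tool pointing down it reaches from about 0.4 to 0.825 m from the base axis. Payload 7 kg.
Tool frame: the origin (TCP) lies on the centre line of the jaws, within the pads' length; the fingertips stand 22 mm ahead of it and the grasp point (between the pads) lies 3 mm ahead of it; z points along the fingers, y is the line along which they close (so a half turn about z gives the same grasp; the last joint's range is limited). The gripper opens to 88 mm and grips with 3 to 60 N. Pads are 19 mm wide; open, the fingers measure 130 mm over their backs; the gripper's body (78 mm by 193 mm) begins 47 mm behind the grasp point.
Start: joints at [85.892, 20.546, 0.682, 0, -70.136, -16.507], TCP at [0.238, 0.632, 0.249] pointing down, gripper open.
Joint ranges: [-176.03, 176.03], [-82.01, 121.73], [-58.28, 71.71], [-173.87, 95.51], [-174.79, -0.11], [-173.66, 173.66]. Speed limits (degrees/s): [136.94, 136.94, 172.46, 180, 180, 180].

INTERFACE

Orientations are given as [roll, pitch, yaw] about the fixed x, y, z axes, in that order (R = Rz(yaw) Ry(pitch) Rx(roll)).
In Python, from plant import get_state, cams, r gives the robot as it stands.
- The arm moves only by the tool apply_moves, never from a script. Its argument "targets" is a list of rows, each an object with "dp": the shift along the world's x, y, z in m, a list of three; "yaw": the turn about the world's z in degrees. In form: [{"dp": [x, y, z], "yaw": yaw}, ...]. A call has 1 to 20 rows; each row is the pose to reach, as a shift and turn from the pose commanded when the call began; what a row does not reach only later rows make up. A row lasts 1/12 s, in which the tool goes at most 41.7 mm and 7.16 degrees, less where a joint would pass 70% of its speed; a pose out of reach is approached as far as the arm can. A call with a gripper value outside its range is refused whole. "grip" is the gripper command: -1 is fully open, 1 is shut, values between are in proportion, set as the call begins (left out, the last holds). The fingers move at their own pace and stop on an object; "squeeze" is the grip in N (left out, the last holds). Time passes only in rows, so rows that repeat a pose let the fingers close. It gives the time, the measured TCP pose, the force, the opening and the grip force at its end, in the units of the state.
- get_state(): the state, without advancing time (a new reading comes with each control period).
- cams.capture(name): name is "side" or "top" or "wrist"; returns a dict with "image" (384x512x3 uint8, red, green, blue), "range_z" (384x512 float32, m along the optical axis (not along the pixel's ray), 0 where there is no reading), "fx", "fy", "cx", "cy" (pixels), "k1" (the pictures are not rectified: a ray, as slopes to the right and down, at radius r is drawn at 1 + k1 r^2 times it, then the intrinsics apply), "R" (3x3) and "t" (3): a world point X has camera coordinates R X + t; the wrist camera has in their place "T_tool_cam" (4x4, takes a point from camera to tool coordinates, whose origin is the TCP and whose axes are the flange's). Camera axes: x right, y down, z forward; pixel columns grow to the right and rows downward; lengths in m; the calibration is good to about 2 mm. A picture is of the moment at which its call begins: read the wrist's pose just before it.
- r.close_job(): hands the job in; it is judged then, once.
The state is a dict: "time_s": time; "joints": joint angles; "qd": joint speeds; "joint_torque": joint torques, N m; "tcp_pos": TCP position; "eef_rot": TCP orientation; "contact_force": force on the tool from outside, world axes, zero at the start; "moment": the same for the moment, N m; "gripper_width": finger opening in m; "gripper_force": force on a finger pad.
Only numpy, scipy, OpenCV 4.12 (cv2) and the standard library are available. Lean on these libraries where they do the work, as an engineer would, in place of code of your own. Each camera call takes 0.05 s, during which the arm holds its last target. There are 200 camera calls.

## Working session

There is one attempt and no reset: what is moved stays moved. The work goes in short steps, Python scripts to look and compute and a tool call to move; the robot and the scene stay as the last step left them, time stands still between calls to the robot, and variables do not carry over. Pictures are saved under pics/ and viewed, at most 13 in all, crops included, and the job is handed in when it is done.

Besides the shell and the picture viewer there is one more tool, called by a JSON object that holds its "method" and its "body", one argument or row to a line. apply_moves: Moves the arm, as the interface text tells. Its arguments: {"type":"object","properties":{"targets":{"type":"array","items":{"type":"object","properties":{"dp":{"type":"array","items":{"type":"number"}},"yaw":{"type":"number"}}}},"grip":{"type":"number"},"squeeze":{"type":"number"}},"required":["targets"]}

```bash
mkdir -p pics; cat > h.py <<'E'
import numpy as np, cv2
from plant import get_state, cams, r
from scipy.spatial.transform import Rotation as Ro
def cap(n):
    s=get_state(); c=cams.capture(n)
    if n=="wrist":
        T=np.eye(4); T[:3,:3]=Ro.from_euler('xyz',s['eef_rot'],degrees=True).as_matrix(); T[:3,3]=s['tcp_pos']
        W=T@np.array(c['T_tool_cam']); c['R']=W[:3,:3].T; c['t']=-W[:3,:3].T@W[:3,3]
    c['R']=np.array(c['R']); c['t']=np.array(c['t']); return c
def slopes(c,uv):
    K=np.array([[c['fx'],0,c['cx']],[0,c['fy'],c['cy']],[0,0,1.]])
    uv=np.asarray(uv,float).reshape(-1,1,2)
    return cv2.undistortPoints(uv,K,np.array([c['k1'],0,0,0.])).reshape(-1,2)
def ray(c,uv):
    s=slopes(c,uv); d=np.c_[s,np.ones(len(s))]@c['R']; return -c['R'].T@c['t'],d
def onz(c,uv,z):
    o,d=ray(c,uv); return o+d*((z-o[2])/d[:,2])[:,None]
def bydepth(c,uv):
    uv=np.asarray(uv,float).reshape(-1,2); z=c['range_z'][uv[:,1].astype(int),uv[:,0].astype(int)]
    o,d=ray(c,uv); return o+d*z[:,None]
def save(c,n,crop=None,k=1):
    im=c['image'][:,:,::-1]
    if crop: x0,y0,x1,y1=crop; im=im[y0:y1,x0:x1]
    cv2.imwrite('pics/'+n,cv2.resize(im,None,fx=k,fy=k,interpolation=cv2.INTER_CUBIC))
def tri(c1,p1,c2,p2):
    o1,d1=ray(c1,[p1]);o2,d2=ray(c2,[p2]);d1=d1[0];d2=d2[0]
    a=np.linalg.lstsq(np.c_[d1,-d2],o2-o1,rcond=None)[0]
    return (o1+a[0]*d1+o2+a[1]*d2)/2, np.linalg.norm(o1+a[0]*d1-o2-a[1]*d2)
E
python3 - <<'E'
from h import *
import pickle
for n in ("top","side"):
    c=cap(n); save(c,n+"0.png",k=1.5); pickle.dump(c,open(n+".pkl","wb")); print(n,-c['R'].T@c['t'],c['R'][2])
print(get_state())
E
```

```text
top [0.40457544 0.00444718 0.8063444 ] [ 0.24816151 -0.00471559 -0.96870719]
side [0.40521641 0.64524239 0.6994391 ] [ 0.20164497 -0.6924997  -0.69266404]
{'time_s': 0.1, 'joints': array([ 8.58904656e+01,  2.05888890e+01,  6.37859725e-01, -1.90428219e-02,
       -7.01357735e+01, -1.65097208e+01]), 'qd': array([-0.01063844, -0.16788101,  0.02623484,  0.05964411, -0.05578071,
       -0.01633526]), 'joint_torque': array([-1.05591800e-03, -5.84163058e+01,  2.93751740e+01,  7.01560915e+00,
        1.02452002e-02, -4.72572151e-05]), 'tcp_pos': array([0.23754591, 0.63137444, 0.24768582]), 'eef_rot': array([ 1.79911688e+02, -7.50574026e-03, -2.06257336e+01]), 'contact_force': array([-0.67628335, -0.50004794,  0.29186897]), 'moment': array([-0.04461512,  0.00894814,  0.00053922]), 'gripper_force': 0.0, 'gripper_width': 0.08757944983513292}
```

View pics/top0.png

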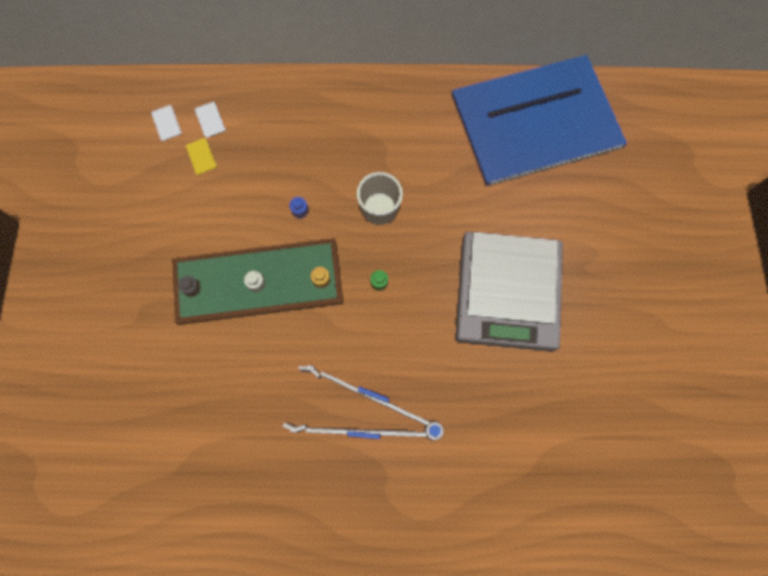

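View pics/side0.png

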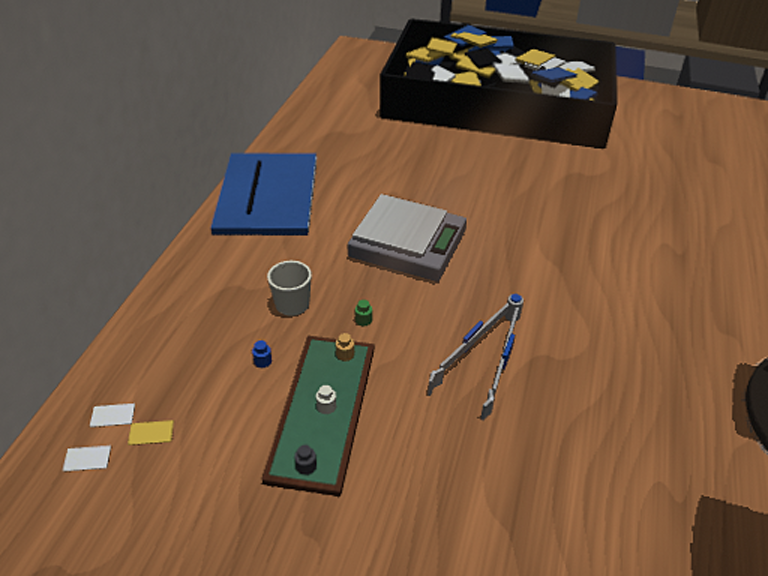

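Top picture: the tongs lie with the barrel at (435,431) and the blue pads at (374,394) and (364,434), and the jaws point left (+y). On the board are iron (188,286), white (253,281) and brass (320,276). Off the board, blue (298,207) and green (379,280) have the same shape. The pan is at (514,278) and the cup at (380,198). Brass is the only yellow metal one, and it stands on the board beside the green decoy. The side picture agrees: brass (345,346), green (364,312), blue (262,354).

```bash
cat > m1.py <<'E'
from h import *
import pickle
T,S=[pickle.load(open(n+".pkl","rb")) for n in("top","side")]
def blobs(c,lo,hi,box,amin=12):
    hsv=cv2.cvtColor(np.ascontiguousarray(c['image']),cv2.COLOR_RGB2HSV)
    m=cv2.inRange(hsv,lo,hi); k=np.zeros_like(m); x0,y0,x1,y1=[int(v/1.5) for v in box]; k[y0:y1,x0:x1]=m[y0:y1,x0:x1]
    n,l,st,ce=cv2.connectedComponentsWithStats(k)
    return [(ce[i].round(2),st[i].tolist()) for i in range(1,n) if st[i,4]>=amin]
B=((100,120,60),(130,255,255)); Y=((15,140,120),(32,255,255))
for n,c,bt,bb in(("T",T,(270,380,460,450),(300,250,340,300)),("S",S,(420,280,540,390),(325,325,365,370))):
    for nm,cc,bx in(("blue",B,bt),("brass",Y,bb)):
        for ce,st in blobs(c,*cc,bx): print(n,nm,ce,st,bydepth(c,[ce])[0].round(4))
# pan corners by hand, refine by depth heights
for nm,c,p in(("T",T,[(470,234),(560,241),(555,323),(468,319),(514,278)]),("S",S,[(384,196),(447,211),(415,254),(353,238),(400,225)])):
    q=np.array(p)/1.5
    print(nm,"pan z.042",onz(c,q,.042).round(4).tolist(),bydepth(c,q[-1:]).round(4))
for nm,p in dict(iron=(188,286),white=(253,281),brass=(320,276),green=(379,280),blue=(298,207)).items():
    print(nm,bydepth(T,[np.array(p)/1.5]).round(4))
save(S,"cropS.png",(200,190,290,260),6)
E
python3 m1.py
```

```text
T blue [248.38 262.56] [240, 259, 18, 8, 32] [0.4683 0.0117 0.0347]
T blue [289.57 286.83] [287, 285, 6, 5, 23] [ 0.4247 -0.0629  0.0354]
T blue [242.29 289.58] [233, 289, 19, 3, 24] [0.4198 0.0224 0.0376]
T brass [213.   183.83] [208, 178, 11, 12, 108] [0.6147 0.0793 0.0448]
S blue [343.54 198.15] [341, 196, 6, 5, 26] [ 0.4236 -0.0596  0.0352]
S blue [315.19 219.83] [309, 214, 13, 13, 36] [0.4666 0.015  0.034 ]
S blue [338.9  229.46] [335, 222, 8, 15, 48] [0.4186 0.0265 0.0344]
S brass [229.75 226.9 ] [224, 222, 12, 11, 80] [0.6155 0.0866 0.0406]
T pan z.042 [[0.6719, -0.113, 0.042], [0.663, -0.2295, 0.042], [0.5552, -0.2156, 0.042], [0.5602, -0.1067, 0.042], [0.6133, -0.167, 0.042]] [[ 0.613  -0.1668  0.043 ]]
S pan z.042 [[0.6546, -0.2159, 0.042], [0.5524, -0.2081, 0.042], [0.5734, -0.0972, 0.042], [0.6682, -0.1045, 0.042], [0.6113, -0.1539, 0.042]] [[ 0.6117 -0.1552  0.0409]]
iron [[0.6013 0.2455 0.0431]]
white [[0.6077 0.163  0.0445]]
brass [[0.6143 0.0786 0.0452]]
green [[0.6122 0.0043 0.0341]]
blue [[0.7127 0.1116 0.0311]]
```

View pics/cropS.png

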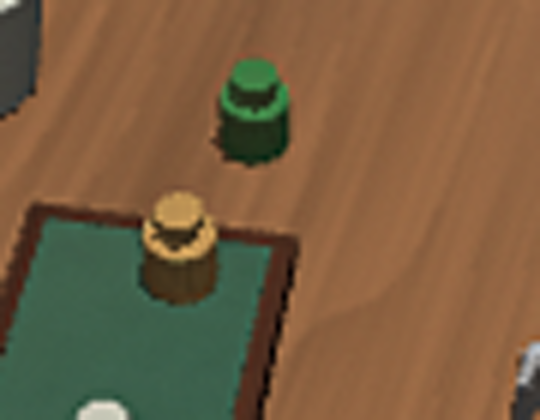

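The crop confirms brass: it stands alone at the board's end on the felt, and green is off the board. Now I'll go over the tongs.

{"method": "apply_moves", "body": {
  "targets": [
    {"dp": [0.03,-0.03,0],"yaw": -5},
    {"dp": [0.206,-0.611,0],"yaw": -83},
    {"dp": [0.206,-0.611,0],"yaw": -83},
    {"dp": [0.206,-0.611,0],"yaw": -83},
    {"dp": [0.206,-0.611,0],"yaw": -83},
    {"dp": [0.206,-0.611,0],"yaw": -83},
    {"dp": [0.206,-0.611,0],"yaw": -83},
    {"dp": [0.206,-0.611,0],"yaw": -83},
    {"dp": [0.206,-0.611,0],"yaw": -83},
    {"dp": [0.206,-0.611,0],"yaw": -83},
    {"dp": [0.206,-0.611,0],"yaw": -83},
    {"dp": [0.206,-0.611,0],"yaw": -83},
    {"dp": [0.206,-0.611,0],"yaw": -83},
    {"dp": [0.206,-0.611,0],"yaw": -83},
    {"dp": [0.206,-0.611,0],"yaw": -83},
    {"dp": [0.206,-0.611,0],"yaw": -83},
    {"dp": [0.206,-0.611,0],"yaw": -83},
    {"dp": [0.206,-0.611,0],"yaw": -83},
    {"dp": [0.206,-0.611,0],"yaw": -83},
    {"dp": [0.206,-0.611,0],"yaw": -83}
  ],
  "grip": -1
}}

```text
time_s: 1.77
tcp_pos: [0.4435, 0.0214, 0.2485]
eef_rot: [180.0, 0.0, -103.6]
contact_force: [-0.6, 0.5, 0.4]
gripper_width: 0.0873
gripper_force: 0.0
```

```bash
python3 - <<'E'
from h import *
import pickle
s=get_state(); print(s['tcp_pos'],s['eef_rot'],s['joints'],s['contact_force'])
c=cap("wrist"); save(c,"w1.png",k=1.5); pickle.dump(c,open("w1.pkl","wb")); print(-c['R'].T@c['t'],c['R'][2])
E
```

```text
[0.44346538 0.02138274 0.24847167] [ 1.79988738e+02  1.36262120e-03 -1.03569908e+02] [ 2.83475307e+01 -1.89071829e+00 -2.68369218e+01 -9.41530808e-03
 -6.50612664e+01 -4.19134676e+01] [-0.59841284  0.48002144  0.35929065]
[ 0.42542083 -0.05158503  0.38409087] [ 0.06648649  0.27122986 -0.96021555]
```

View pics/w1.png

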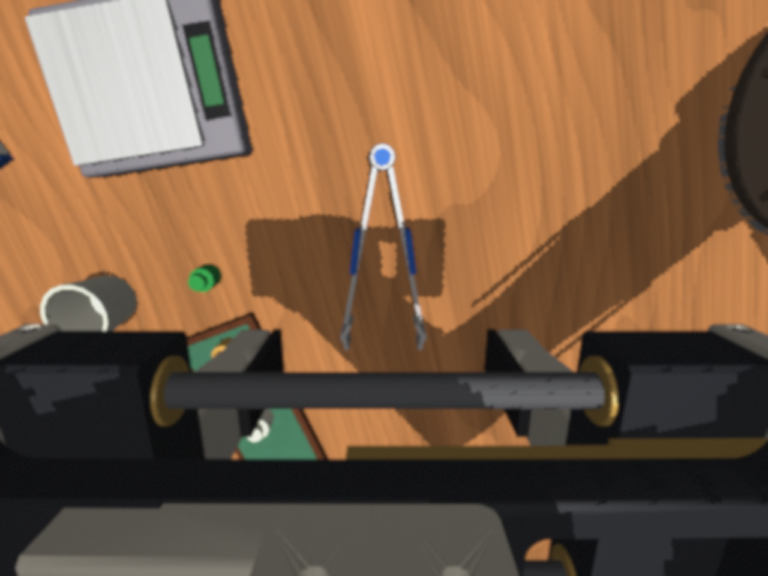

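The wrist view shows the tongs at centre: barrel cap (382,157), pads (356,252) and (410,252), jaws (347,335) and (420,335). The green decoy is at (203,279).

```bash
cat > m2.py <<'E'
from h import *
import pickle
c=pickle.load(open("w1.pkl","rb"))
hsv=cv2.cvtColor(np.ascontiguousarray(c['image']),cv2.COLOR_RGB2HSV)
m=cv2.inRange(hsv,(100,110,40),(132,255,255)); k=0*m; k[90:200,220:300]=m[90:200,220:300]
n,l,st,ce=cv2.connectedComponentsWithStats(k); P=[]
for i in range(1,n):
    if st[i,4]<20: continue
    p=onz(c,[ce[i]],.036)[0]; P.append(p); ys,xs=np.where(l==i); print(ce[i].round(1),st[i],p.round(4),bydepth(c,[ce[i]]).round(4))
    q=onz(c,np.c_[xs,ys],.036)[:,:2]; u=np.linalg.svd(q-q.mean(0))[2][0]; t=(q-q.mean(0))@u; print("  long dir",np.degrees(np.arctan2(u[1],u[0])).round(1),np.ptp(t).round(4),(q.mean(0)+u*(t.max()+t.min())/2).round(4))
g=(P[1]+P[2])/2; d=g-P[0]; print("grip",g,"len",np.hypot(*d[:2]),"yaw",np.degrees(np.arctan2(d[1],d[0])), "sep",np.linalg.norm(P[1]-P[2]))
T,S=[pickle.load(open(n+".pkl","rb")) for n in("top","side")]
W=ce[[i for i in range(1,n) if st[i,4]>=20]]
for a,b,w in(((289.57,286.83),(343.54,198.15),W[0]),):
    print("barrel T-S",tri(T,a,S,b),"T-W",tri(T,a,c,w),"S-W",tri(S,b,c,w))
for j,(a,b) in enumerate([((248.38,262.56),(315.19,219.83)),((242.29,289.58),(338.9,229.46))]):
    for w in W[1:]: print("pad S-W",tri(S,b,c,w))
hsvd=bydepth(c,[(203/1.5,279/1.5),(219/1.5,351/1.5),(110/1.5,90/1.5)]); print("green,brass,pan",hsvd.round(4))
print("table",bydepth(c,[(300,60),(300,150),(330,180)]).round(4))
E
python3 m2.py
```

```text
[254.4 104.1] [250 100  10  10  75] [ 0.425  -0.0615  0.036 ] [[ 0.425  -0.0614  0.0373]]
  long dir -161.5 0.0112 [ 0.4249 -0.0615]
[236.5 167.3] [234 153   6  30  98] [0.4673 0.011  0.036 ] [[0.4674 0.0112 0.0347]]
  long dir 68.5 0.0398 [0.4674 0.0114]
[273.1 167.5] [270 153   7  29  93] [0.4199 0.0227 0.036 ] [[0.4199 0.0226 0.0364]]
  long dir 84.9 0.0386 [0.4199 0.0224]
grip [0.44358498 0.01683034 0.036     ] len 0.08046628689286356 yaw 76.64151220210805 sep 0.04878633903800612
barrel T-S (array([ 0.42424242, -0.06319844,  0.03182975]), np.float64(0.0011969843256559398)) T-W (array([ 0.4246448 , -0.06113507,  0.05348442]), np.float64(0.0008169662277215679)) S-W (array([ 0.42429618, -0.06155353,  0.03334547]), np.float64(0.0013892630617212366))
pad S-W (array([0.46737989, 0.01191567, 0.03083161]), np.float64(0.0010105916461690609))
pad S-W (array([0.4428163 , 0.02298339, 0.04459413]), np.float64(0.04575526735776199))
pad S-W (array([0.44344391, 0.01447818, 0.02638186]), np.float64(0.049807958494145564))
pad S-W (array([0.41922526, 0.02366651, 0.0312742 ]), np.float64(0.0012053451218916255))
green,brass,pan [[ 0.6111  0.0045  0.0301]
 [ 0.6201  0.0756  0.0337]
 [ 0.6208 -0.1601  0.0431]]
table [[ 0.3531 -0.1026 -0.0007]
 [ 0.4254 -0.0516  0.3841]
 [ 0.3406  0.0691 -0.0009]]
```

{"method": "apply_moves", "body": {
  "targets": [
    {"dp": [0.0005,-0.002,-0.03],"yaw": 0},
    {"dp": [0.0005,-0.002,-0.07],"yaw": 0},
    {"dp": [0.0005,-0.002,-0.11],"yaw": 0},
    {"dp": [0.0005,-0.002,-0.145],"yaw": 0},
    {"dp": [0.0005,-0.002,-0.175],"yaw": 0},
    {"dp": [0.0005,-0.002,-0.2],"yaw": 0},
    {"dp": [0.0005,-0.002,-0.213],"yaw": 0},
    {"dp": [0.0005,-0.002,-0.22],"yaw": 0},
    {"dp": [0.0005,-0.002,-0.223],"yaw": 0},
    {"dp": [0.0005,-0.002,-0.223],"yaw": 0}
  ]
}}

```text
time_s: 2.65
tcp_pos: [0.4442, 0.0194, 0.0255]
eef_rot: [180.0, -0.0, -103.5]
contact_force: [0.1, -0.2, 0.2]
gripper_width: 0.0876
gripper_force: 0.0
```

{"method": "apply_moves", "body": {
  "targets": [
    {"dp": [0,0,0],"yaw": 0},
    {"dp": [0,0,0],"yaw": 0},
    {"dp": [0,0,0],"yaw": 0},
    {"dp": [0,0,0],"yaw": 0},
    {"dp": [0,0,0],"yaw": 0},
    {"dp": [0,0,0],"yaw": 0},
    {"dp": [0,0,0],"yaw": 0},
    {"dp": [0,0,0],"yaw": 0}
  ],
  "grip": -0.14,
  "squeeze": 15
}}

```text
time_s: 3.32
tcp_pos: [0.4447, 0.019, 0.026]
eef_rot: [-179.9, 0.0, -103.6]
contact_force: [-0.4, 2.9, 5.6]
gripper_width: 0.0503
gripper_force: 6.8
```

{"method": "apply_moves", "body": {
  "targets": [
    {"dp": [0,0,0.01],"yaw": 0},
    {"dp": [0,0,0.025],"yaw": 0},
    {"dp": [0,0,0.045],"yaw": 0},
    {"dp": [0,0,0.065],"yaw": 0},
    {"dp": [0,0,0.08],"yaw": 0},
    {"dp": [0,0,0.08],"yaw": 0},
    {"dp": [0,0,0.08],"yaw": 0}
  ]
}}

```text
time_s: 3.9
tcp_pos: [0.4443, 0.0189, 0.1059]
eef_rot: [-179.9, 0.1, -103.6]
contact_force: [-0.6, -0.7, -1.4]
gripper_width: 0.0502
gripper_force: 5.2
```

```bash
python3 - <<'E'
from h import *
import pickle
s=get_state(); print(s['tcp_pos'],s['eef_rot'],s['gripper_width'],s['gripper_force'],s['contact_force'],s['moment'])
S=cap("side");T=cap("top");W=cap("wrist")
for n,c in(("S",S),("T",T),("W",W)): pickle.dump(c,open(n+"2.pkl","wb"))
a=np.hstack([cv2.resize(S['image'][130:300,200:420],None,fx=2.0,fy=2.0),cv2.resize(W['image'][60:230,180:340],None,fx=2,fy=2)]); cv2.imwrite("pics/c2.png",a[:,:,::-1]); print(a.shape)
E
```

```text
[0.4442704  0.01885013 0.10592918] [-1.79944092e+02  6.65708051e-02 -1.03632939e+02] 0.050204868374796124 5.181702804984525 [-0.63761889 -0.6811614  -1.40904645] [ 0.07619976 -0.0258064   0.02618526]
(340, 760, 3)
```

View pics/c2.png

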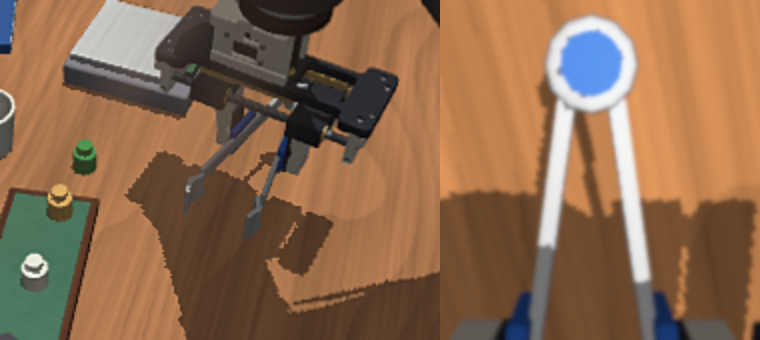

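The tongs hang open and about level in the gripper. The jaw tips are at (190,195) and (252,220) in the left crop. Next I'll measure tilt and jaw position relative to the TCP.

```bash
cat > m3.py <<'E'
from h import *
import pickle
S,T,W=[pickle.load(open(n+"2.pkl","rb")) for n in "STW"]
def cap_(c,box):
    hsv=cv2.cvtColor(np.ascontiguousarray(c['image']),cv2.COLOR_RGB2HSV); m=cv2.inRange(hsv,(100,100,60),(132,255,255)); k=0*m; x0,y0,x1,y1=box; k[y0:y1,x0:x1]=m[y0:y1,x0:x1]
    n,l,st,ce=cv2.connectedComponentsWithStats(k); i=1+st[1:,4].argmax(); return l==i,ce[i],st[i]
m,ce,st=cap_(W,(210,60,280,120)); ys,xs=np.where(m); p=bydepth(W,np.c_[xs,ys]); print("cap W",ce,st,np.median(p,0).round(4), onz(W,[ce],.1172).round(4))
# all points in tongs slab, side & top depth
tcp=np.array([.4443,.0189,.1059]); yaw=np.radians(76.37); ux=np.array([np.cos(yaw),np.sin(yaw)]); uy=np.array([-ux[1],ux[0]])
for n,c in(("S",S),("T",T),("W",W)):
    v,u=np.where(c['range_z']>0); q=bydepth(c,np.c_[u,v]); d=q[:,:2]-tcp[:2]; X=d@ux; Y=d@uy
    for nm,lo,hi in(("jaws",.066,.115),("barrel",-.1,-.07),("arm mid",.03,.06)):
        k=(q[:,2]>.06)&(q[:,2]<.15)&(X>lo)&(X<hi)&(abs(Y)<.06)
        if k.sum()<5: continue
        a=q[k,2]; print(n,nm,k.sum(),"X",X[k].min().round(4),X[k].max().round(4),"z",np.percentile(a,[2,50,98]).round(4),"Y-",np.percentile(Y[k][Y[k]<0],[3,50,97]).round(4) if (Y[k]<0).any() else 0,"Y+",np.percentile(Y[k][Y[k]>0],[3,50,97]).round(4) if (Y[k]>0).any() else 0)
E
python3 m3.py
```

```text
cap W [255.01198402  91.25432756] [240  76  31  32 751] [ 0.4237 -0.0633  0.1143] [[ 0.4237 -0.0631  0.1172]]
S jaws 284 X 0.0661 0.0998 z [0.0796 0.1002 0.1092] Y- [-0.0308 -0.0261 -0.0222] Y+ [0.0276 0.0321 0.0362]
S barrel 27 X -0.0794 -0.0718 z [0.0785 0.0863 0.1129] Y- [-0.0064 -0.0033 -0.001 ] Y+ [0.0009 0.0055 0.0116]
S arm mid 111 X 0.0306 0.0599 z [0.0938 0.1062 0.1095] Y- [-0.026  -0.0221 -0.0197] Y+ [0.0243 0.0278 0.0308]
T barrel 155 X -0.0963 -0.0718 z [0.0905 0.113  0.1176] Y- [-0.0092 -0.0043 -0.0005] Y+ [0.0002 0.0055 0.0107]
W barrel 1993 X -0.0958 -0.07 z [0.1056 0.1117 0.1154] Y- [-0.009  -0.0042 -0.0002] Y+ [0.0003 0.0052 0.0103]
W arm mid 12 X 0.03 0.0381 z [0.0934 0.0976 0.1065] Y- [-0.0211 -0.0206 -0.0201] Y+ [0.022  0.0225 0.0247]
```

```bash
cat > m4.py <<'E'
from h import *
import pickle
T,S=[pickle.load(open(n+".pkl","rb")) for n in("top","side")]
for n,c in(("T",T),("S",S)):
    v,u=np.where(c['range_z']>0); q=bydepth(c,np.c_[u,v])
    for nm,x,y in(("brass",.6145,.081),("white",.6077,.165),("iron",.602,.247),("green",.612,.006)):
        b=.012 if nm!="green" else 0
        k=(np.hypot(q[:,0]-x,q[:,1]-y)<.02)&(q[:,2]>b+.027)&(q[:,2]<b+.038)
        w=q[k]; print(n,nm,k.sum(),((w.min(0)+w.max(0))/2).round(4),w.mean(0).round(4),np.ptp(w,axis=0).round(4))
    k=(np.hypot(q[:,0]-.6145,q[:,1]+.165)<.1)&(q[:,2]>.0375)&(q[:,2]<.047)
    (cx,cy),(w,h),a=cv2.minAreaRect((q[k,:2]*1000).astype(np.float32)); print(n,"pan",k.sum(),cx,cy,w,h,a,np.median(q[k,2]))
    k=(np.hypot(q[:,0]-.72,q[:,1]-0.01)<.06)&(q[:,2]>.05); print(n,"cup",q[k].min(0),q[k].max(0))
E
python3 m4.py
```

```text
T brass 55 [0.6189 0.0804 0.0438] [0.6187 0.0807 0.044 ] [0.0158 0.0133 0.0071]
T white 55 [0.6131 0.1657 0.0441] [0.613  0.1657 0.0441] [0.0146 0.0133 0.0055]
T iron 57 [0.6068 0.2496 0.0438] [0.6064 0.2494 0.0437] [0.0154 0.0152 0.0059]
T green 53 [0.6187 0.0046 0.0317] [0.6182 0.0048 0.0321] [0.0151 0.0135 0.0066]
T pan 3208 604.4884643554688 -165.17572021484375 110.70205688476562 133.61483764648438 84.37512969970703 0.04242369658991979
T cup [ 0.69409312 -0.02512242  0.05027562] [0.75233579 0.03302301 0.05804538]
S brass 47 [0.6173 0.0837 0.0427] [0.6172 0.0841 0.0425] [0.0146 0.0157 0.0066]
S white 54 [0.6124 0.1689 0.0421] [0.6119 0.169  0.0424] [0.0155 0.0157 0.0054]
S iron 69 [0.6057 0.2541 0.042 ] [0.6054 0.2542 0.0422] [0.0148 0.0158 0.0057]
S green 41 [0.6174 0.0081 0.0304] [0.617  0.0084 0.03  ] [0.016  0.0135 0.0055]
S pan 1533 614.1121826171875 -162.49609375 113.9996109008789 110.45691680908203 84.06156921386719 0.04048822871356583
S cup [ 0.69286923 -0.02298775  0.0501061 ] [0.75106547 0.03678705 0.05685969]
```

{"method": "apply_moves", "body": {
  "targets": [
    {"dp": [0.003,0.002,0.002],"yaw": -2.5},
    {"dp": [0.01,0.006,0.004],"yaw": -8},
    {"dp": [0.018,0.011,0.004],"yaw": -14},
    {"dp": [0.026,0.016,0.004],"yaw": -20},
    {"dp": [0.034,0.021,0.004],"yaw": -26},
    {"dp": [0.042,0.026,0.004],"yaw": -32},
    {"dp": [0.05,0.031,0.004],"yaw": -38},
    {"dp": [0.058,0.036,0.004],"yaw": -44},
    {"dp": [0.066,0.041,0.004],"yaw": -50},
    {"dp": [0.073,0.046,0.004],"yaw": -56},
    {"dp": [0.08,0.05,0.004],"yaw": -62},
    {"dp": [0.085,0.053,0.003],"yaw": -67},
    {"dp": [0.088,0.055,0.002],"yaw": -70.5},
    {"dp": [0.089,0.056,0],"yaw": -72.4},
    {"dp": [0.089,0.056,0],"yaw": -72.4},
    {"dp": [0.089,0.056,0],"yaw": -72.4}
  ]
}}

```text
time_s: 5.38
tcp_pos: [0.5325, 0.0744, 0.1044]
eef_rot: [-179.9, -0.1, -175.9]
contact_force: [-0.7, -0.2, -0.7]
gripper_width: 0.0503
gripper_force: 5.2
```

```bash
cat > m5.py <<'E'
from h import *
import sys,pickle
s=get_state(); tcp=s['tcp_pos']; print(tcp,s['eef_rot'],s['gripper_width'],s['gripper_force'],s['contact_force'],s['joints'])
yaw=np.radians(s['eef_rot'][2]+180); ux=np.array([np.cos(yaw),np.sin(yaw)]); uy=np.array([-ux[1],ux[0]])
B=np.array([.6188,.082])-tcp[:2]; print("brass in tongs",B@ux,B@uy)
for n in("side","top","wrist"):
    c=cap(n); pickle.dump(c,open(n+"3.pkl","wb"))
    v,u=np.where(c['range_z']>0); q=bydepth(c,np.c_[u,v]); d=q[:,:2]-tcp[:2]; X=d@ux; Y=d@uy; Z=q[:,2]-tcp[2]
    for nm,lo,hi in(("jaws",.066,.115),("barrel",-.1,-.07)):
        k=(Z>-.033)&(Z<.02)&(X>lo)&(X<hi)&(abs(Y)<.05)
        if k.sum()<5: continue
        a=Z[k]; print(n,nm,k.sum(),"X",X[k].min().round(4),X[k].max().round(4),"Z",np.percentile(a,[2,50,98]).round(4),"Y-",np.percentile(Y[k][Y[k]<0],[3,50,97]).round(4) if (Y[k]<0).any() else 0,"Y+",np.percentile(Y[k][Y[k]>0],[3,50,97]).round(4) if (Y[k]>0).any() else 0)
    if n=="side": I=c['image'][160:290,170:360]
    if n=="top": J=c['image'][130:260,150:330]
a=np.hstack([cv2.resize(I,None,fx=2.1,fy=2.1,interpolation=2),cv2.resize(J,None,fx=2.1,fy=2.1,interpolation=2)]); cv2.imwrite(f"pics/{sys.argv[1]}.png",a[:,:,::-1]); print(a.shape)
E
python3 m5.py c3
```

```text
[0.53254508 0.07444068 0.10437447] [-1.79946200e+02 -1.28233596e-01 -1.75947024e+02] 0.050250097847243616 5.181657457142137 [-0.66570122 -0.20781393 -0.66287376] [ 2.88509256e+01  1.59079423e+01 -2.72198331e+01 -6.75901544e-03
 -4.70111991e+01 -1.14793275e+02]
brass in tongs 0.08657348763845078 0.0014440245756947388
side jaws 392 X 0.066 0.097 Z [-0.0272 -0.0101  0.0022] Y- [-0.0294 -0.026  -0.0219] Y+ [0.0278 0.032  0.0365]
side barrel 278 X -0.0963 -0.0701 Z [-0.0256 -0.0019  0.0094] Y- [-0.0075 -0.003  -0.0002] Y+ [0.0016 0.0095 0.0127]
top barrel 175 X -0.095 -0.0701 Z [-0.0176  0.0077  0.0122] Y- [-0.0111 -0.0063 -0.0005] Y+ [0.0002 0.0041 0.0087]
wrist barrel 1984 X -0.0952 -0.0701 Z [0.0017 0.0076 0.0112] Y- [-0.0097 -0.0049 -0.0004] Y+ [0.     0.0046 0.0096]
(273, 777, 3)
```

View pics/c3.png

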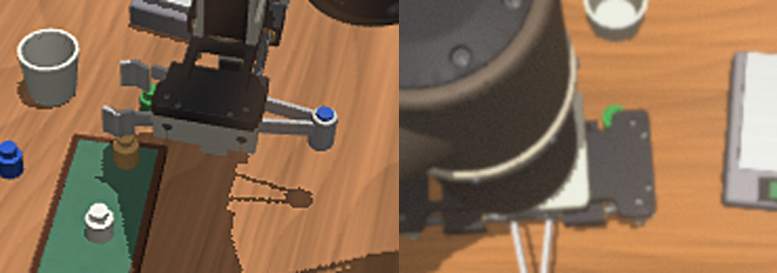

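Left crop: the jaws are open above the board, either side of brass (125,150) with green at (148,98) outside them. The alignment is within 2 mm, so I'll descend around the weight.

{"method": "apply_moves", "body": {
  "targets": [
    {"dp": [0.001,0,-0.008],"yaw": 0},
    {"dp": [0.001,0,-0.018],"yaw": 0},
    {"dp": [0.0015,0,-0.028],"yaw": 0},
    {"dp": [0.0015,0,-0.038],"yaw": 0},
    {"dp": [0.0015,0,-0.048],"yaw": 0},
    {"dp": [0.0015,0,-0.056],"yaw": 0},
    {"dp": [0.0015,0,-0.061],"yaw": 0},
    {"dp": [0.0015,0,-0.0635],"yaw": 0},
    {"dp": [0.0015,0,-0.0635],"yaw": 0},
    {"dp": [0.0015,0,-0.0635],"yaw": 0}
  ]
}}

```text
time_s: 6.37
tcp_pos: [0.5349, 0.0748, 0.0422]
eef_rot: [-180.0, 0.0, -176.0]
contact_force: [0.3, 0.6, -0.8]
gripper_width: 0.0503
gripper_force: 5.2
```

```bash
python3 m5.py c4
```

```text
[0.53487196 0.07481289 0.04217226] [-1.79999335e+02  1.10517608e-02 -1.76008228e+02] 0.05028782953924526 5.181708267191425 [ 0.26668585  0.62792615 -0.81731207] [ 2.87676563e+01  2.09911019e+01 -3.04023300e+01  8.39236710e-03
 -3.85968127e+01 -1.14782443e+02]
brass in tongs 0.0842247575005594 0.001327175735391782
side jaws 870 X 0.066 0.115 Z [-0.0327 -0.0217  0.002 ] Y- [-0.0294 -0.0238 -0.0007] Y+ [0.0023 0.0316 0.0483]
side barrel 245 X -0.0964 -0.07 Z [-0.0255 -0.0004  0.0093] Y- [-0.0069 -0.0035 -0.0001] Y+ [0.0015 0.0094 0.0127]
top barrel 146 X -0.0951 -0.0702 Z [-0.0163  0.0076  0.0127] Y- [-0.0114 -0.0063 -0.0006] Y+ [0.0001 0.0038 0.0094]
wrist barrel 1983 X -0.095 -0.0701 Z [0.0011 0.0072 0.0109] Y- [-0.0096 -0.0048 -0.0004] Y+ [0.0001 0.0046 0.0097]
(273, 777, 3)
```

View pics/c4.png

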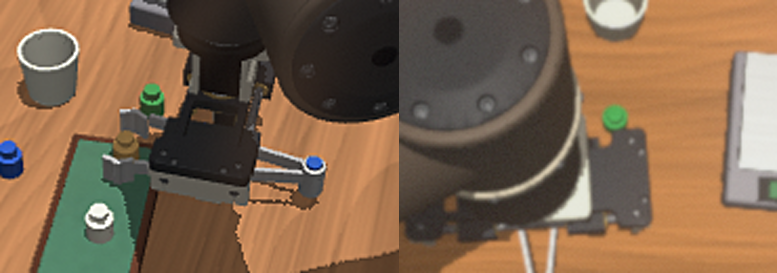

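Brass (125,145 in the crop) stands centred between the jaws. Next is squeezing.

{"method": "apply_moves", "body": {
  "targets": [
    {"dp": [0,0,0],"yaw": 0},
    {"dp": [0,0,0],"yaw": 0},
    {"dp": [0,0,0],"yaw": 0},
    {"dp": [0,0,0],"yaw": 0},
    {"dp": [0,0,0],"yaw": 0},
    {"dp": [0,0,0],"yaw": 0},
    {"dp": [0,0,0],"yaw": 0}
  ],
  "grip": 0.1,
  "squeeze": 20
}}

```text
time_s: 7.1
tcp_pos: [0.5346, 0.0747, 0.042]
eef_rot: [-180.0, -0.0, -176.0]
contact_force: [0.8, -0.5, -2.4]
gripper_width: 0.0396
gripper_force: 6.3
```

{"method": "apply_moves", "body": {
  "targets": [
    {"dp": [0,0,0],"yaw": 0},
    {"dp": [0,0,0],"yaw": 0},
    {"dp": [0,0,0],"yaw": 0},
    {"dp": [0,0,0],"yaw": 0},
    {"dp": [0,0,0],"yaw": 0},
    {"dp": [0,0,0],"yaw": 0},
    {"dp": [0,0,0],"yaw": 0},
    {"dp": [0,0,0],"yaw": 0}
  ],
  "grip": 0.5,
  "squeeze": 25
}}

```text
time_s: 7.77
tcp_pos: [0.5347, 0.0748, 0.0421]
eef_rot: [180.0, 0.0, -176.0]
contact_force: [0.1, 0.1, -1.2]
gripper_width: 0.0319
gripper_force: 25.0
```

Held at 31.9 mm, as expected with a weight in the jaws. Now I'll lift and check.

{"method": "apply_moves", "body": {
  "targets": [
    {"dp": [0,0,0.003],"yaw": 0},
    {"dp": [0,0,0.009],"yaw": 0},
    {"dp": [0,0,0.017],"yaw": 0},
    {"dp": [0,0,0.027],"yaw": 0},
    {"dp": [0,0,0.039],"yaw": 0},
    {"dp": [0,0,0.051],"yaw": 0},
    {"dp": [0,0,0.061],"yaw": 0},
    {"dp": [0,0,0.068],"yaw": 0},
    {"dp": [0,0,0.07],"yaw": 0},
    {"dp": [0,0,0.07],"yaw": 0},
    {"dp": [0,0,0.07],"yaw": 0}
  ]
}}

```text
time_s: 8.68
tcp_pos: [0.5344, 0.0747, 0.1119]
eef_rot: [180.0, -0.0, -176.0]
contact_force: [-0.4, 0.5, -2.4]
gripper_width: 0.0317
gripper_force: 25.0
```

```bash
cat > m6.py <<'E'
from h import *
import pickle,sys
s=get_state(); tcp=s['tcp_pos']; print(tcp,s['eef_rot'],s['gripper_width'],s['gripper_force'],s['contact_force'],s['moment'])
yaw=np.radians(s['eef_rot'][2]+180); ux=np.array([np.cos(yaw),np.sin(yaw)]); uy=np.array([-ux[1],ux[0]])
for n in("side","top","wrist"):
    c=cap(n); pickle.dump(c,open(n+"3.pkl","wb"))
    v,u=np.where(c['range_z']>0); q=bydepth(c,np.c_[u,v]); rgb=c['image'][v,u].astype(int); d=q[:,:2]-tcp[:2]; X=d@ux; Y=d@uy; Z=q[:,2]-tcp[2]
    hsv=cv2.cvtColor(np.ascontiguousarray(c['image']),cv2.COLOR_RGB2HSV)[v,u]
    near=(X>.06)&(X<.115)&(abs(Y)<.05)&(Z>-.05)&(Z<.03)
    k=near&(hsv[:,0]>14)&(hsv[:,0]<33)&(hsv[:,1]>90)
    for nm,k in(("brass",k),("jaws",near&(hsv[:,1]<70)),("barrel",(X>-.1)&(X<-.07)&(abs(Y)<.03)&(Z>-.03)&(Z<.03))):
        if k.sum()>4:
            P=np.c_[X,Y,Z][k]; print(n,nm,k.sum(),"p2",np.percentile(P,2,0).round(4),"p50",np.median(P,0).round(4),"p98",np.percentile(P,98,0).round(4))
    if n=="side":
        p=np.append(tcp[:2]+.085*ux,tcp[2]-.02); pc=c['R']@p+c['t']; x=int(c['cx']+c['fx']*pc[0]/pc[2]); y=int(c['cy']+c['fy']*pc[1]/pc[2]); y0=max(y-45,0);x0=max(x-50,0)
        save(c,sys.argv[1]+".png",(x0,y0,x0+110,y0+90),6)
E
python3 m6.py c5
```

```text
[0.53444112 0.07468925 0.11187013] [ 1.79995736e+02 -1.48573188e-02 -1.76022906e+02] 0.03172540169746815 24.991431534290314 [-0.43739407  0.52724713 -2.37903054] [ 0.06806881 -0.07608143  0.03972471]
side brass 70 p2 [ 0.0715 -0.009  -0.0108] p50 [ 0.0811  0.0024 -0.0001] p98 [0.0913 0.0099 0.0027]
side jaws 318 p2 [ 0.0613 -0.0137 -0.0263] p50 [ 0.0781  0.0143 -0.0056] p98 [0.095  0.0196 0.0025]
side barrel 291 p2 [-0.0976 -0.0045 -0.0251] p50 [-0.0855  0.0079 -0.0025] p98 [-0.0709  0.0127  0.0103]
top barrel 186 p2 [-0.0969 -0.0114 -0.0203] p50 [-0.0861 -0.0023  0.0072] p98 [-0.071   0.0079  0.0125]
wrist barrel 2089 p2 [-0.0961 -0.0096  0.0008] p50 [-0.0854 -0.0001  0.0069] p98 [-0.0712  0.0094  0.0107]
```

View pics/c5.png

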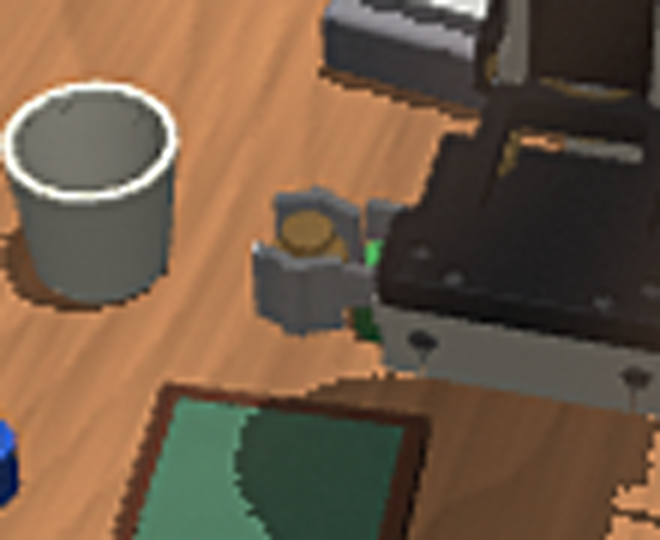

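Brass (305,232) is held upright in both jaw Vs and is clear of the board. I'll carry it to the pan.

{"method": "apply_moves", "body": {
  "targets": [
    {"dp": [0,-0.003,0],"yaw": 0},
    {"dp": [0,-0.011,0],"yaw": -0.5},
    {"dp": [-0.001,-0.024,0],"yaw": -1},
    {"dp": [-0.001,-0.04,0],"yaw": -1.5},
    {"dp": [-0.001,-0.057,0],"yaw": -2},
    {"dp": [-0.002,-0.074,0],"yaw": -3},
    {"dp": [-0.002,-0.092,0],"yaw": -4},
    {"dp": [-0.002,-0.11,0],"yaw": -5},
    {"dp": [-0.002,-0.128,0],"yaw": -6},
    {"dp": [-0.003,-0.146,0],"yaw": -6.5},
    {"dp": [-0.003,-0.164,0],"yaw": -7},
    {"dp": [-0.003,-0.182,0],"yaw": -7.5},
    {"dp": [-0.004,-0.198,0],"yaw": -8},
    {"dp": [-0.004,-0.213,0],"yaw": -8.5},
    {"dp": [-0.004,-0.223,0],"yaw": -9},
    {"dp": [-0.004,-0.23,0],"yaw": -9},
    {"dp": [-0.004,-0.2325,0],"yaw": -9},
    {"dp": [-0.004,-0.2325,0],"yaw": -9},
    {"dp": [-0.004,-0.2325,0],"yaw": -9}
  ]
}}

```text
time_s: 10.42
tcp_pos: [0.5306, -0.1576, 0.112]
eef_rot: [180.0, -0.0, 175.0]
contact_force: [-0.1, 0.2, -2.2]
gripper_width: 0.0318
gripper_force: 25.0
```

```bash
python3 m6.py c6; python3 - <<'E'
from h import *
import pickle
for n in("side","top","wrist"):
    c=pickle.load(open(n+"3.pkl","rb")); v,u=np.where(c['range_z']>0); q=bydepth(c,np.c_[u,v])
    hsv=cv2.cvtColor(np.ascontiguousarray(c['image']),cv2.COLOR_RGB2HSV)[v,u]
    k=(np.hypot(q[:,0]-.6145,q[:,1]+.165)<.1)&(q[:,2]>.038)&(q[:,2]<.046)&(hsv[:,1]<60)
    if k.sum()>20: print(n,k.sum(),cv2.minAreaRect((q[k,:2]*1000).astype(np.float32)),q[k].min(0),q[k].max(0),np.median(q[k,2]))
E
```

```text
[ 0.53062337 -0.15757716  0.11202442] [ 1.79995322e+02 -3.06194003e-03  1.74985187e+02] 0.03184397232067478 24.991291165351868 [-0.11467511  0.2134559  -2.20377929] [ 0.09477622 -0.15795229  0.00169379]
side brass 37 p2 [ 0.0709 -0.0065 -0.0243] p50 [ 0.0812  0.0026 -0.0006] p98 [0.0883 0.0108 0.0022]
side jaws 189 p2 [ 0.0635 -0.0132 -0.0263] p50 [ 0.0794  0.0152 -0.0077] p98 [0.0943 0.0202 0.0022]
side barrel 227 p2 [-0.0987 -0.0053 -0.0262] p50 [-0.0874  0.0076 -0.0032] p98 [-0.0712  0.0125  0.0104]
top barrel 210 p2 [-0.0968 -0.0092 -0.0204] p50 [-0.0857  0.0024  0.0071] p98 [-0.071   0.0092  0.0126]
wrist barrel 2080 p2 [-0.0958 -0.0092  0.0013] p50 [-0.0851  0.0002  0.0074] p98 [-0.071   0.0098  0.0111]
side 1436 ((613.9546508789062, -163.4710693359375), (114.17617797851562, 110.4006118774414), 84.64571380615234) [ 0.55655449 -0.22199016  0.03800774] [ 0.67311326 -0.10291406  0.04506082] 0.04055167761120654
wrist 1304 ((589.3231201171875, -162.63352966308594), (72.53911590576172, 58.98369598388672), 85.65066528320312) [ 0.55946514 -0.20093302  0.03836469] [ 0.62083139 -0.1284436   0.04381486] 0.04168773906345648
```

View pics/c6.png

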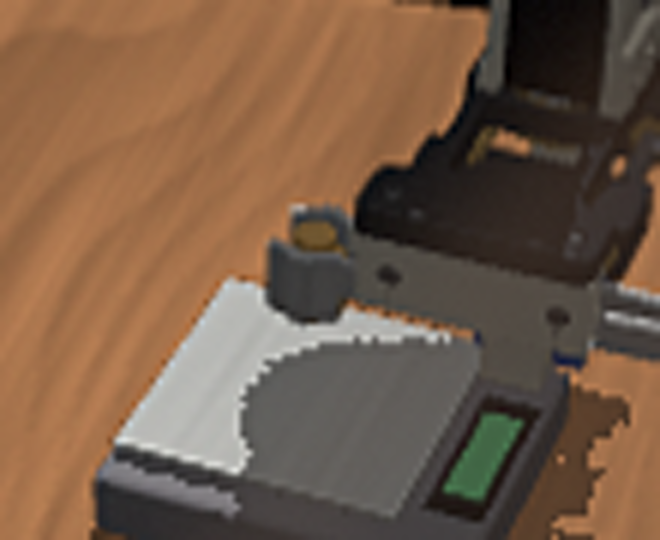

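Brass (318,235) is over the pan and still upright. I'll lower it until it touches.

{"method": "apply_moves", "body": {
  "targets": [
    {"dp": [0,0,-0.004],"yaw": 0},
    {"dp": [0,0,-0.011],"yaw": 0},
    {"dp": [0,0,-0.019],"yaw": 0},
    {"dp": [0,0,-0.026],"yaw": 0},
    {"dp": [0,0,-0.031],"yaw": 0},
    {"dp": [0,0,-0.034],"yaw": 0},
    {"dp": [0,0,-0.036],"yaw": 0},
    {"dp": [0,0,-0.0375],"yaw": 0},
    {"dp": [0,0,-0.0375],"yaw": 0},
    {"dp": [0,0,-0.0375],"yaw": 0}
  ]
}}

```text
time_s: 11.4
tcp_pos: [0.5308, -0.1578, 0.0747]
eef_rot: [-180.0, 0.0, 175.0]
contact_force: [0.1, 0.1, -1.6]
gripper_width: 0.0317
gripper_force: 25.0
```

{"method": "apply_moves", "body": {
  "targets": [
    {"dp": [0,0,-0.0005],"yaw": 0},
    {"dp": [0,0,-0.001],"yaw": 0},
    {"dp": [0,0,-0.0015],"yaw": 0},
    {"dp": [0,0,-0.0015],"yaw": 0},
    {"dp": [0,0,-0.0015],"yaw": 0}
  ]
}}

```text
time_s: 11.82
tcp_pos: [0.5307, -0.1578, 0.0731]
eef_rot: [180.0, 0.0, 175.0]
contact_force: [0.3, -0.4, -1.9]
gripper_width: 0.0315
gripper_force: 25.0
```

{"method": "apply_moves", "body": {
  "targets": [
    {"dp": [0,0,-0.0005],"yaw": 0},
    {"dp": [0,0,-0.001],"yaw": 0},
    {"dp": [0,0,-0.001],"yaw": 0},
    {"dp": [0,0,-0.001],"yaw": 0}
  ]
}}

```text
time_s: 12.15
tcp_pos: [0.5307, -0.1578, 0.0721]
eef_rot: [-180.0, 0.0, 175.0]
contact_force: [0.1, -0.2, -1.0]
gripper_width: 0.0318
gripper_force: 25.0
```

{"method": "apply_moves", "body": {
  "targets": [
    {"dp": [0,0,-0.0005],"yaw": 0},
    {"dp": [0,0,-0.001],"yaw": 0},
    {"dp": [0,0,-0.001],"yaw": 0},
    {"dp": [0,0,-0.001],"yaw": 0}
  ]
}}

```text
time_s: 12.48
tcp_pos: [0.5309, -0.1578, 0.0713]
eef_rot: [-180.0, 0.0, 175.0]
contact_force: [-1.6, 0.5, 2.3]
gripper_width: 0.0316
gripper_force: 25.0
```

Contact: the force rose by about 4 N. I'll open the jaws to the carrying width.

{"method": "apply_moves", "body": {
  "targets": [
    {"dp": [0,0,0],"yaw": 0},
    {"dp": [0,0,0],"yaw": 0},
    {"dp": [0,0,0],"yaw": 0},
    {"dp": [0,0,0],"yaw": 0},
    {"dp": [0,0,0],"yaw": 0},
    {"dp": [0,0,0],"yaw": 0}
  ],
  "grip": 0.2,
  "squeeze": 15
}}

```text
time_s: 12.98
tcp_pos: [0.5307, -0.1577, 0.071]
eef_rot: [-180.0, -0.0, 175.0]
contact_force: [0.4, -0.6, -0.8]
gripper_width: 0.0354
gripper_force: 6.9
```

{"method": "apply_moves", "body": {
  "targets": [
    {"dp": [0,0,0],"yaw": 0},
    {"dp": [0,0,0],"yaw": 0},
    {"dp": [0,0,0],"yaw": 0},
    {"dp": [0,0,0],"yaw": 0},
    {"dp": [0,0,0],"yaw": 0},
    {"dp": [0,0,0],"yaw": 0},
    {"dp": [0,0,0],"yaw": 0}
  ],
  "grip": -0.14
}}

```text
time_s: 13.57
tcp_pos: [0.5307, -0.1577, 0.0711]
eef_rot: [-180.0, 0.0, 175.0]
contact_force: [0.1, 0.7, -0.1]
gripper_width: 0.05
gripper_force: 5.2
```

```bash
python3 m6.py c7
```

```text
[ 0.53065432 -0.15774462  0.07106937] [-1.79999961e+02  3.18105560e-04  1.74986103e+02] 0.04999427273194953 5.183944258606061 [ 0.14026155  0.69542113 -0.12669674] [ 0.0736247  -0.14163741 -0.00212537]
side brass 78 p2 [ 0.0707 -0.0076 -0.0131] p50 [ 0.0802  0.0057 -0.0078] p98 [0.0911 0.0125 0.0029]
side jaws 544 p2 [ 0.0617 -0.0397 -0.0351] p50 [ 0.085   0.0305 -0.0292] p98 [0.1139 0.0493 0.0021]
side barrel 204 p2 [-0.0963 -0.0063 -0.0268] p50 [-0.0853  0.0087 -0.0047] p98 [-0.0709  0.0133  0.0094]
top barrel 189 p2 [-0.0946 -0.0109 -0.0225] p50 [-0.0845  0.0015  0.0063] p98 [-0.0709  0.009   0.0116]
wrist barrel 1979 p2 [-0.094  -0.0094  0.0006] p50 [-0.0835 -0.0001  0.0066] p98 [-0.071   0.0094  0.0102]
```

View pics/c7.png

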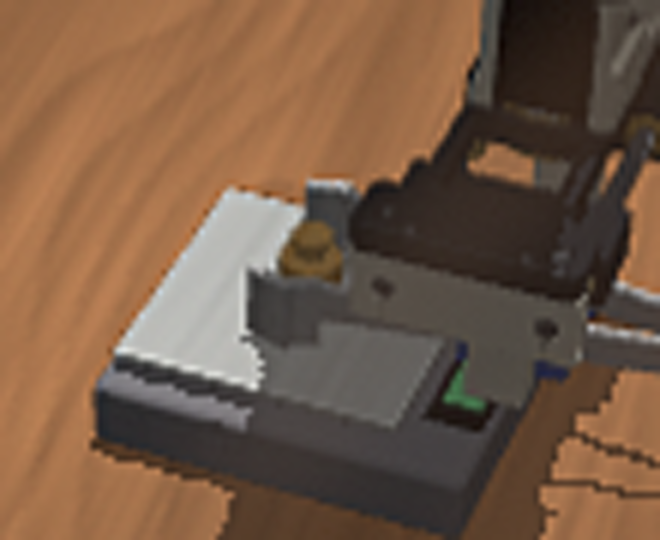

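Brass (312,250) stands upright and free between the open jaws near the pan's centre. I'll lift straight up and carry the tongs to bare table.

{"method": "apply_moves", "body": {
  "targets": [
    {"dp": [0,0,0.003],"yaw": 0},
    {"dp": [0,0,0.009],"yaw": 0},
    {"dp": [0,0,0.017],"yaw": 0},
    {"dp": [0,0,0.027],"yaw": 0},
    {"dp": [0,0,0.039],"yaw": 0},
    {"dp": [0,0,0.05],"yaw": 0},
    {"dp": [0,0,0.058],"yaw": 0},
    {"dp": [0,0,0.06],"yaw": 0},
    {"dp": [0,0,0.06],"yaw": 0}
  ]
}}

```text
time_s: 14.47
tcp_pos: [0.5312, -0.1577, 0.1322]
eef_rot: [180.0, 0.1, 175.0]
contact_force: [-0.5, 0.7, -1.1]
gripper_width: 0.0502
gripper_force: 5.2
```

{"method": "apply_moves", "body": {
  "targets": [
    {"dp": [-0.002,0.003,0],"yaw": 0},
    {"dp": [-0.008,0.012,0],"yaw": 0.5},
    {"dp": [-0.016,0.025,0],"yaw": 1},
    {"dp": [-0.026,0.041,0],"yaw": 1.5},
    {"dp": [-0.036,0.057,0],"yaw": 2},
    {"dp": [-0.046,0.073,0],"yaw": 2.5},
    {"dp": [-0.056,0.089,0],"yaw": 3},
    {"dp": [-0.066,0.105,0],"yaw": 3.5},
    {"dp": [-0.075,0.119,0],"yaw": 4},
    {"dp": [-0.082,0.131,0],"yaw": 4.5},
    {"dp": [-0.085,0.136,0],"yaw": 5},
    {"dp": [-0.086,0.138,0],"yaw": 5},
    {"dp": [-0.086,0.138,0],"yaw": 5}
  ]
}}

```text
time_s: 15.55
tcp_pos: [0.4443, -0.0193, 0.1309]
eef_rot: [-180.0, -0.0, -179.9]
contact_force: [0.0, -0.6, -0.6]
gripper_width: 0.0498
gripper_force: 5.2
```

{"method": "apply_moves", "body": {
  "targets": [
    {"dp": [0,0,-0.006],"yaw": 0},
    {"dp": [0,0,-0.018],"yaw": 0},
    {"dp": [0,0,-0.034],"yaw": 0},
    {"dp": [0,0,-0.05],"yaw": 0},
    {"dp": [0,0,-0.065],"yaw": 0},
    {"dp": [0,0,-0.08],"yaw": 0},
    {"dp": [0,0,-0.09],"yaw": 0},
    {"dp": [0,0,-0.097],"yaw": 0},
    {"dp": [0,0,-0.101],"yaw": 0},
    {"dp": [0,0,-0.102],"yaw": 0},
    {"dp": [0,0,-0.102],"yaw": 0},
    {"dp": [0,0,-0.102],"yaw": 0}
  ]
}}

```text
time_s: 16.55
tcp_pos: [0.4451, -0.0197, 0.0294]
eef_rot: [180.0, 0.0, 180.0]
contact_force: [-0.5, -0.4, -0.7]
gripper_width: 0.0501
gripper_force: 5.2
```

{"method": "apply_moves", "body": {
  "targets": [
    {"dp": [0,0,-0.001],"yaw": 0},
    {"dp": [0,0,-0.002],"yaw": 0},
    {"dp": [0,0,-0.003],"yaw": 0},
    {"dp": [0,0,-0.003],"yaw": 0},
    {"dp": [0,0,-0.003],"yaw": 0}
  ]
}}

```text
time_s: 16.97
tcp_pos: [0.4449, -0.0196, 0.0262]
eef_rot: [180.0, 0.0, 180.0]
contact_force: [0.5, -0.6, -1.0]
gripper_width: 0.0499
gripper_force: 5.2
```

{"method": "apply_moves", "body": {
  "targets": [
    {"dp": [0,0,0],"yaw": 0},
    {"dp": [0,0,0],"yaw": 0},
    {"dp": [0,0,0],"yaw": 0},
    {"dp": [0,0,0],"yaw": 0},
    {"dp": [0,0,0],"yaw": 0},
    {"dp": [0,0,0],"yaw": 0}
  ],
  "grip": -0.3
}}

```text
time_s: 17.47
tcp_pos: [0.4446, -0.0198, 0.026]
eef_rot: [-180.0, -0.0, 180.0]
contact_force: [-0.6, -0.3, -0.4]
gripper_width: 0.0571
gripper_force: 4.4
```

{"method": "apply_moves", "body": {
  "targets": [
    {"dp": [0,0,0],"yaw": 0},
    {"dp": [0,0,0],"yaw": 0},
    {"dp": [0,0,0],"yaw": 0},
    {"dp": [0,0,0],"yaw": 0},
    {"dp": [0,0,0],"yaw": 0},
    {"dp": [0,0,0],"yaw": 0},
    {"dp": [0,0,0],"yaw": 0}
  ],
  "grip": -1
}}

```text
time_s: 18.05
tcp_pos: [0.4447, -0.0197, 0.0261]
eef_rot: [180.0, 0.0, 180.0]
contact_force: [-0.1, -0.0, 0.1]
gripper_width: 0.0873
gripper_force: 0.0
```

{"method": "apply_moves", "body": {
  "targets": [
    {"dp": [0,0,0.004],"yaw": 0},
    {"dp": [0,0,0.012],"yaw": 0},
    {"dp": [0,0,0.025],"yaw": 0},
    {"dp": [0,0,0.045],"yaw": 0},
    {"dp": [0,0,0.07],"yaw": 0},
    {"dp": [0,0,0.1],"yaw": 0},
    {"dp": [0,0,0.13],"yaw": 0},
    {"dp": [0,0,0.16],"yaw": 0},
    {"dp": [0,0,0.185],"yaw": 0},
    {"dp": [0,0,0.2],"yaw": 0},
    {"dp": [0,0.03,0.2],"yaw": 0},
    {"dp": [0,0.07,0.2],"yaw": 0},
    {"dp": [0,0.11,0.2],"yaw": 0},
    {"dp": [0,0.15,0.2],"yaw": 0},
    {"dp": [0,0.19,0.2],"yaw": 0},
    {"dp": [0,0.23,0.2],"yaw": 0},
    {"dp": [0,0.26,0.2],"yaw": 0},
    {"dp": [0,0.27,0.2],"yaw": 0},
    {"dp": [0,0.27,0.2],"yaw": 0}
  ]
}}

```text
time_s: 19.63
tcp_pos: [0.4445, 0.2524, 0.2265]
eef_rot: [180.0, 0.0, -179.9]
contact_force: [0.2, -0.5, -0.0]
gripper_width: 0.0878
gripper_force: 0.0
```

```bash
python3 - <<'E'
from h import *
T=cap("top"); save(T,"fin.png",k=1.5); S=cap("side")
for n,c in(("T",T),("S",S)):
    v,u=np.where(c['range_z']>0); q=bydepth(c,np.c_[u,v])
    k=(np.hypot(q[:,0]-.6145,q[:,1]+.165)<.045)&(q[:,2]>.068)&(q[:,2]<.085); w=q[k]; print(n,"knob",k.sum(),w.mean(0).round(4),w.max(0))
    hsv=cv2.cvtColor(np.ascontiguousarray(c['image']),cv2.COLOR_RGB2HSV)[v,u]
    k=(q[:,0]>.33)&(q[:,0]<.56)&(abs(q[:,1]+.02)<.06)&(q[:,2]>.015); P=q[k]
    for nm,a,b in(("barrel",.33,.37),("jaws",.51,.56)):
        z=P[(P[:,0]>a)&(P[:,0]<b)]
        if len(z): print(n,nm,z.min(0).round(4),z.max(0).round(4))
E
```

```text
T knob 61 [ 0.6143 -0.1659  0.0743] [ 0.62237839 -0.1585241   0.07723821]
T barrel [ 0.3532 -0.0308  0.0228] [ 0.3687 -0.0112  0.0413]
T jaws [ 0.5102 -0.0607  0.0168] [0.5413 0.0204 0.0322]
S knob 33 [ 0.6127 -0.1618  0.0721] [ 0.62053566 -0.15511022  0.0749344 ]
S barrel [ 0.3504 -0.0249  0.0155] [ 0.3698 -0.0062  0.038 ]
S jaws [ 0.5189 -0.0593  0.0151] [0.5409 0.0244 0.0286]
```

View pics/fin.png

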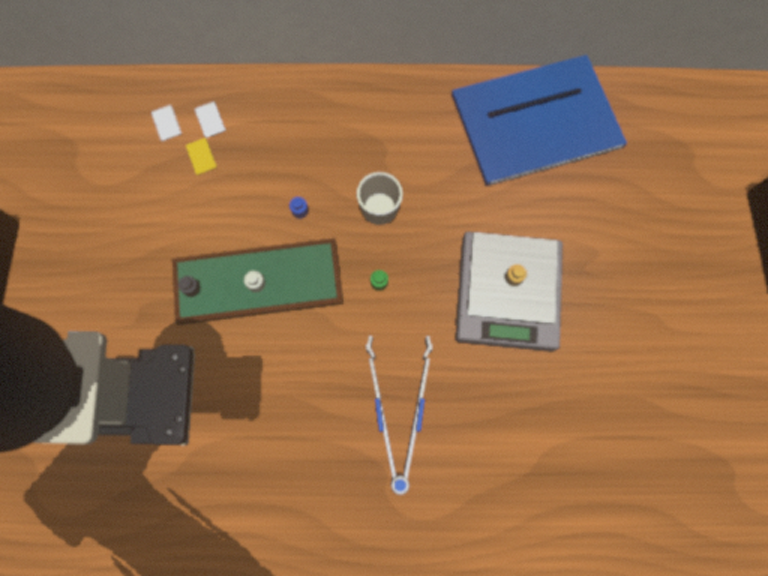

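Brass stands upright in the middle of the pan (517,274). The tongs lie flat on bare table (barrel 400,485), and the iron and white weights and the cup have not moved.

```bash
python3 -c "
from plant import r
print(r.close_job())"
```

```text
the job is handed in; nothing more can be done
None
```

The brass weight stands upright in the middle of the scale's pan, the tongs lie flat on the bare table, the iron and white weights and the teacup are where they were, and the job was handed in at about 20 s.

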